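# Pack three instrument cases tight into the corner of a sprung packing jig

## Task

Pack the three instrument cases in one row along the low fence of the packing jig. Push one of the two equal shorter cases snugly into the corner between end stop and fence and let go of it, then set the other snugly against it and the fence and let go, and last press the longer, narrower case against the sprung black follower so that it goes down into the gap that is left. In the end all three lie flat on the table with a long side against the fence, touching one another end to end with the first against the end stop; push gently and do not disturb the other things on the table.

Things in the scene. Friction and masses are not known exactly. Their poses are not given: they have to be found in the camera images.
- jig: aluminium packing jig screwed to the table. Origin: reference corner at table level, where the faces of fence and end stop meet; +x into the fence, away from the robot, +y into the end stop (left), z up. The row of cases goes at x < 0, y < 0, on the bare table. Low fence: face x = 0, 8 mm thick, 8 mm high, y +10 to -292. End stop: face y = 0, 10 mm thick, 22 mm high, x 0 to -60
- housing (a point): top centre of the fixed aluminium housing of the follower at the right end of the jig: 56 mm (jig x -58 to -2) by 18 mm (jig y -274 to -292), 40 mm high
- follower (a joint): sprung black plate before the housing: 50 mm wide (jig x -55 to -5), 10 mm thick, 2 to 47 mm above the table. Its face looks to the end stop, at jig y -241 mm at value 0; the value (m, 0 to 0.020) grows as it is pushed to -y. It resists with 4.2 N at 0 and 0.3 N more per mm and springs back. The three cases are 250 mm long together, so it must give 9 mm
- square_case_1: one of two equal small hinged cases, shut: 60 mm (its x) by 80 mm (its y) by 30 mm high, nominally 0.2 kg. Origin at the underside; solid faces at x -29 and +31, y -40 and +40 mm; the small clasp on the -x side (2 mm proud) is no obstacle. Starts in front of the jig, clasp to the robot
- square_case_2: the other of the two equal cases, the same in every respect
- long_case: the longer, narrower shut case: 50 mm (its x) by 90 mm (its y) by 35 mm high, nominally 0.12 kg. Origin at the underside; solid faces at x -24 and +26, y -45 and +45 mm; small clasp on the -x side (2 mm proud). Starts in front of the jig, clasp to the robot
- mirror_mount: bystander: mirror on a post, 98 mm high, screwed to the table behind the left end of the jig; origin at its foot
- lens_post: bystander: lens on a post, 100 mm high, stands loose to the right of the jig
- mouse: bystander: computer mouse, 110 x 62 x 38 mm, to the right of the cases
- meter: bystander: hand-held meter, 143 x 72 x 30 mm, far right. (Also: the sample chamber on the left is 0.23 m high, x 0.34 to 0.65, y -0.06 to 0.25, cables rise behind it at x 0.34 to 0.52, y 0.40 to 0.48; the monitor's lower edge is 55 mm above the table, at least 60 mm behind the fence)

How it is judged:
By the outcome, as a careful person would: the job done as asked, in the order asked, and still so for the second after the job is handed in, with the robot touching nothing.
It also fails if it takes over 66 s, if anything falls off the work surface, if the arm or the gripper's body presses on something with over 40 N, if the wrist force passes 120 N, or if a joint passes its speed limit or range.

## Robot

A 7-joint arm with a two-finger parallel gripper is mounted at the origin on a cart in front of the work surface, level with it; the furniture and walls round the work are solid. World frame = base frame: x ahead of the robot, y to its left, z up, the work surface at z = 0. Lengths are in m, angles in rad, forces in N, time in s.
With the tool pointing down it reaches from about 0.4 to 0.9 m from the base axis. Payload 5.6 kg.
Tool frame: the origin (TCP) lies midway between the tips of the shut fingers; the grasp point (between the pads) lies 19 mm behind it; z points along the fingers, y is the line along which they close (so a half turn about z gives the same grasp; the last joint's range is limited). The gripper opens to 92 mm and grips with 3 to 60 N. Pads are 20 mm wide; open, the fingers measure 128 mm over their backs; the gripper's body (75 mm by 189 mm) begins 69 mm behind the grasp point.
Start: joints at [-1.339, 0.468, -0.012, 1.603, 0.006, 1.071, -0.056], TCP at [0.176, 0.626, 0.215] pointing down, gripper open.
Joint ranges: [-2.53, 2.53], [-0.31, 2.02], [-1.57, 1.55], [0.28, 2.44], [-1.29, 4.43], [0.15, 1.84], [-2.92, 2.92]. Speed limits (rad/s): [2.57, 2.57, 3.14, 3.14, 3.14, 3.14, 3.14].

## Interface

Orientations are given as a 3x3 rotation matrix whose columns are the frame's x, y, z axes.
In Python, from station import env gives the robot as it stands. Calls block until the motion is done:
- env.reach(position, orientation): joint-space move of the TCP to a pose.
- env.movel(position, frame=None, rate=0.15): straight line of the TCP; frame=None keeps the orientation; rate is the mean speed in m/s.
- env.goto_joints(angles): joint-space move.
- env.release() and env.grasp(squeeze=None): open the fingers fully, or close them until they stop; squeeze is the grip in N (None keeps the last).
- env.pause(seconds).
- env.inverse_kinematics(position, orientation): joint angles nearest the present ones, or None.
- env.read_camera(name): name is "side" or "top" or "wrist"; returns (picture, depth): 384x512x3 uint8, red, green, blue; 384x512 float32, m along the optical axis (not along the pixel's ray), 0 where there is no reading.
- env.camera_info(name): a dict with "intrinsics" (3x3 intrinsics, pixels), "eye" and "rotation" of the camera in the world; the wrist camera has in their place "T_tool_cam" (4x4, takes a point from camera to tool coordinates, whose origin is the TCP and whose axes are the flange's). Camera axes: x right, y up, looking along -z (the intrinsics and any distortion apply to the point x, -y, -z); pixel columns grow to the right and rows downward; lengths in m; the calibration is good to about 2 mm. A picture is of the moment at which its call begins: read the wrist's pose just before it. camera_info takes no time and is no camera call.
A pose or a line that the arm cannot do raises env.PlanningError and nothing moves.
- env.finish_job(): hands the job in; it is judged then, once.
Readings, each from a call of its own:
- env.read_t(): time.
- env.read_joint_positions(): joint angles.
- env.read_joint_velocities(): joint speeds.
- env.read_tau(): joint torques, N m.
- env.read_ee_pos(): TCP position.
- env.read_tcp_rot(): TCP orientation.
- env.read_wrist_force(): force on the tool from outside, world axes, zero at the start.
- env.read_moment(): the same for the moment, N m.
- env.read_gripper_width(): finger opening in m.
- env.read_grasp_force(): force on a finger pad.
Only numpy, scipy, OpenCV 4.12 (cv2) and the standard library are available. Lean on these libraries where they do the work, as an engineer would, in place of code of your own. Each camera call takes 0.05 s, during which the arm holds its last target. There are 200 camera calls.

## Working session

There is one attempt and no reset: what is moved stays moved. The work goes in short steps, each a Python script; the robot and the scene stay as the last script left them, time stands still between calls to the robot, and variables do not carry over. Pictures are saved under pics/ and viewed, at most 10 in all, crops included, and the job is handed in when it is done.

```bash
ls; mkdir -p pics; python3 - <<'E'
from station import env
import cv2,numpy as np
for n in("top","side"):
    p,d=env.read_camera(n); cv2.imwrite(f"pics/{n}0.png",p[:,:,::-1]); np.savez(f"{n}0.npz",p=p,d=d)
    i=env.camera_info(n); print(n,i)
print(env.camera_info("wrist"),env.read_t(),env.read_ee_pos(),env.read_tcp_rot().round(3))
E
```

```text
pics
station.py
top {'intrinsics': array([[413.06078847,   0.        , 254.26605728],
       [  0.        , 413.06078847, 191.10829887],
       [  0.        ,   0.        ,   1.        ]]), 'eye': array([ 0.47342365, -0.28571514,  1.13973106]), 'rotation': array([[-2.88854783e-02,  9.97724340e-01, -6.09243075e-02],
       [-9.99580324e-01, -2.89653681e-02, -4.28351802e-04],
       [-2.19207201e-03,  6.08863659e-02,  9.98142297e-01]])}
side {'intrinsics': array([[412.59550639,   0.        , 249.53107839],
       [  0.        , 412.59550639, 185.94162646],
       [  0.        ,   0.        ,   1.        ]]), 'eye': array([ 0.48045569, -1.10574118,  0.57662882]), 'rotation': array([[ 0.9972306 ,  0.02362985, -0.07051787],
       [-0.0724693 ,  0.52182638, -0.8499679 ],
       [ 0.01671347,  0.85272438,  0.52209367]])}
{'intrinsics': array([[267.25545095,   0.        , 257.81868266],
       [  0.        , 267.25545095, 191.68317048],
       [  0.        ,   0.        ,   1.        ]]), 'T_tool_cam': array([[-3.97419225e-04,  9.71575370e-01,  2.36730105e-01,
         6.61622986e-02],
       [ 9.99999893e-01,  4.41812240e-04, -1.34476807e-04,
         5.66466746e-05],
       [-2.35244611e-04,  2.36730026e-01, -9.71575442e-01,
        -1.69181366e-01],
       [ 0.00000000e+00,  0.00000000e+00,  0.00000000e+00,
         1.00000000e+00]])} 0.1 [0.17631062 0.62509655 0.21374617] [[-0.962  0.271 -0.   ]
 [ 0.271  0.962 -0.002]
 [-0.    -0.002 -1.   ]]
```

View pictures.

View pics/top0.png

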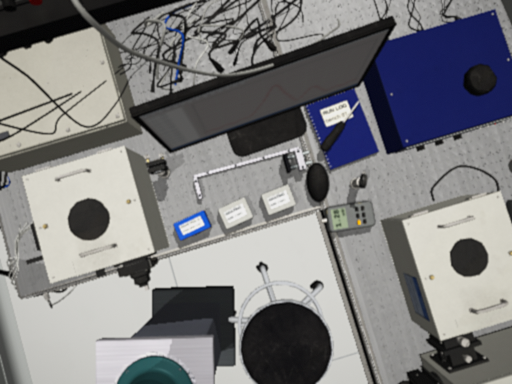

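View pics/side0.png

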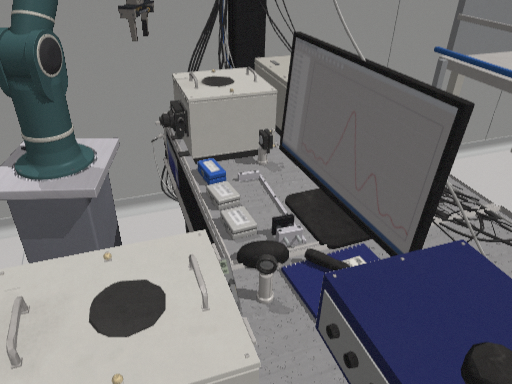

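The top view shows the long case in blue at (192,225) and the two square cases at (235,213) and (278,200). The jig's corner is near (198,177), with the fence running to the housing and follower at (298,158). The mouse is at (317,182), the lens post at (360,181) and the meter at (350,216). The side view agrees.

```bash
cat > h.py <<'E'
from station import env
import cv2,numpy as np
def campose(n):
    i=env.camera_info(n); K=i["intrinsics"]
    if n=="wrist":
        T=i["T_tool_cam"]; R=env.read_tcp_rot(); p=env.read_ee_pos()
        return K,p+R@T[:3,3],R@T[:3,:3]
    return K,i["eye"],i["rotation"]
def ray(uv,cp,z):
    K,e,R=cp; uv=np.atleast_2d(uv).astype(float)
    d=np.c_[(uv[:,0]-K[0,2])/K[0,0],-(uv[:,1]-K[1,2])/K[1,1],-np.ones(len(uv))]@R.T
    return e+d*((z-e[2])/d[:,2])[:,None]
def cloud(d,cp):
    K,e,R=cp; v,u=np.mgrid[:d.shape[0],:d.shape[1]]
    c=np.stack([(u-K[0,2])/K[0,0]*d,-(v-K[1,2])/K[1,1]*d,-d],-1)
    return c@R.T+e
def proj(P,cp):
    K,e,R=cp; c=(np.atleast_2d(P)-e)@R
    return np.c_[K[0,0]*c[:,0]/-c[:,2]+K[0,2],-K[1,1]*c[:,1]/-c[:,2]+K[1,2]]
def tool(yaw):  # pointing down, finger line (y) at angle yaw from world x
    c,s=np.cos(yaw),np.sin(yaw); y=np.array([c,s,0]);z=np.array([0,0,-1.]);return np.c_[np.cross(y,z),y,z]
E
python3 - <<'E'
from h import *
cp=campose("top"); f=np.load("top0.npz"); P=cloud(f["d"],cp)
for uv in [(192,225),(235,213),(278,200),(198,180),(197,195),(245,168),(290,155),(297,160),(305,158),(317,182),(360,181),(350,216),(210,205),(240,240),(220,190),(300,130)]:
    print(uv,P[uv[1],uv[0]].round(3),ray(uv,cp,0)[0].round(3))
c=f["p"][120:264,140:400,::-1]; cv2.imwrite("pics/crop0.png",cv2.resize(c,None,fx=3,fy=3,interpolation=cv2.INTER_CUBIC))
E
```

```text
(192, 225) [ 0.455 -0.117  0.037] [ 0.455 -0.111  0.   ]
(235, 213) [ 0.484 -0.232  0.028] [ 0.484 -0.23   0.   ]
(278, 200) [ 0.516 -0.349  0.025] [ 0.517 -0.35   0.   ]
(198, 180) [ 0.578 -0.131  0.002] [ 0.578 -0.13   0.   ]
(197, 195) [ 0.537 -0.127  0.004] [ 0.537 -0.127  0.   ]
(245, 168) [ 0.608 -0.261  0.001] [ 0.608 -0.261  0.   ]
(290, 155) [ 0.64  -0.387  0.002] [ 0.641 -0.387  0.   ]
(297, 160) [ 0.621 -0.402  0.036] [ 0.626 -0.406  0.   ]
(305, 158) [ 0.631 -0.429 -0.001] [ 0.631 -0.429  0.   ]
(317, 182) [ 0.56  -0.454  0.036] [ 0.563 -0.459  0.   ]
(360, 181) [ 0.557 -0.56   0.071] [ 0.563 -0.578  0.   ]
(350, 216) [ 0.467 -0.541  0.027] [ 0.467 -0.547  0.   ]
(210, 205) [ 0.508 -0.162  0.001] [ 0.508 -0.162  0.   ]
(240, 240) [ 0.367 -0.213 -0.769] [ 0.41  -0.242  0.   ]
(220, 190) [ 0.549 -0.191  0.001] [ 0.549 -0.191  0.   ]
(300, 130) [ 0.708 -0.416  0.011] [ 0.71  -0.418  0.   ]
```

View pics/crop0.png

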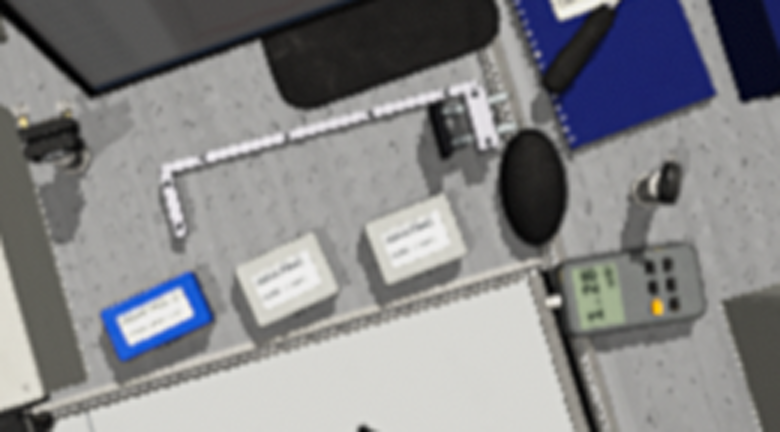

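The crop shows the corner near crop px (165,172), the follower's black plate at (442,128), the blue case centre at (157,316), and the square cases at (286,279) and (414,239). Next I take the arm in and around the chamber, then look with the wrist camera.

```bash
python3 - <<'E'
from h import *
R0=env.read_tcp_rot(); p0=env.read_ee_pos(); q0=env.read_joint_positions()
env.movel([p0[0],p0[1],0.42],rate=0.3)
u=p0[:2]/np.hypot(*p0[:2]); env.movel([*(u*0.42),0.45],rate=0.3)
q=env.read_joint_positions(); print(q.round(3))
jy=np.array([-.25,.97]); yaw=np.arctan2(jy[1],jy[0])
az=np.deg2rad(-27); 
d=az-np.arctan2(u[1],u[0]); c,s=np.cos(d),np.sin(d); Rz=np.array([[c,-s,0],[s,c,0],[0,0,1]])
qi=env.inverse_kinematics([.42*np.cos(az),.42*np.sin(az),.45],Rz@R0); print(None if qi is None else qi.round(3))
R=tool(yaw); print(R.round(2)); qf=env.inverse_kinematics([.52,-.27,.22],R); print(None if qf is None else qf.round(3), env.read_t())
E
```

```text
[-1.337 -0.095 -0.035  1.762 -0.003  1.476 -0.075]
[-0.589 -0.239  0.816  1.803  0.173  1.506 -0.27 ]
[[-0.97 -0.25  0.  ]
 [-0.25  0.97  0.  ]
 [-0.    0.   -1.  ]]
[ 0.775  0.4   -0.453  1.736  0.198  1.051  2.077] 1.8583
```

```bash
python3 - <<'E'
from h import *
q=env.read_joint_positions(); q=np.array(q); q[0]=0.42; q[6]=2.0
env.goto_joints(q); print(env.read_ee_pos(),env.read_tcp_rot().round(2).tolist(),env.read_t())
jy=np.array([-.25,.97]); R=tool(np.arctan2(jy[1],jy[0]))
print(env.inverse_kinematics([.52,-.27,.22],R))
env.reach([.52,-.27,.22],R); env.pause(.2)
print(env.read_t(),env.read_joint_positions().round(2))
cp=campose("wrist"); p,d=env.read_camera("wrist")
np.savez("w0.npz",p=p,d=d,K=cp[0],e=cp[1],R=cp[2]); cv2.imwrite("pics/w0.png",p[:,:,::-1])
# monitor etc from the top camera
f=np.load("top0.npz"); P=cloud(f["d"],campose("top")); o=np.array([.585,-.125,0]); jx=np.array([.97,.25,0]);jyy=np.array([-.25,.97,0])
J=np.stack([(P-o)@jx,(P-o)@jyy,P[...,2]],-1)
for y in range(-300,80,40):
    m=(abs(J[...,1]-y/1e3)<.02)&(J[...,2]>.05)&(J[...,0]>0.02)&(J[...,0]<.3)&(f["d"]>0)
    if m.any(): i=J[m][:,0].argsort()[:5]; print(y,J[m][i].round(3)[[0,2,4][:len(i)//2+1]].tolist())
E
```

```text
[ 0.37715396 -0.18631652  0.44902774] [[-1.0, -0.05, -0.0], [-0.05, 1.0, 0.0], [0.0, 0.0, -1.0]] 4.1667
[ 0.41450345  0.35398755  0.00918839  1.76065658 -0.003722    1.02696531
  2.24808679]
5.4583 [ 0.41  0.35  0.01  1.76 -0.    1.03  2.25]
-300 [[0.093, -0.299, 0.067], [0.094, -0.286, 0.059], [0.094, -0.285, 0.069]]
-260 [[0.09, -0.246, 0.064], [0.091, -0.249, 0.067], [0.092, -0.255, 0.059]]
-220 [[0.088, -0.207, 0.063], [0.089, -0.213, 0.063], [0.089, -0.218, 0.067]]
-180 [[0.086, -0.162, 0.066], [0.086, -0.182, 0.064], [0.087, -0.168, 0.057]]
-140 [[0.077, -0.12, 0.524], [0.078, -0.121, 0.521], [0.078, -0.121, 0.516]]
-100 [[0.068, -0.081, 0.607], [0.069, -0.083, 0.6], [0.069, -0.082, 0.604]]
-60 [[0.063, -0.049, 0.683], [0.063, -0.045, 0.694], [0.064, -0.044, 0.7]]
-20 [[0.064, -0.039, 0.712], [0.064, -0.038, 0.713], [0.065, -0.038, 0.715]]
20 [[0.074, 0.039, 0.059], [0.074, 0.039, 0.074], [0.074, 0.035, 0.065]]
60 [[0.027, 0.075, 0.054], [0.028, 0.072, 0.055], [0.03, 0.068, 0.08]]
```

View pics/w0.png

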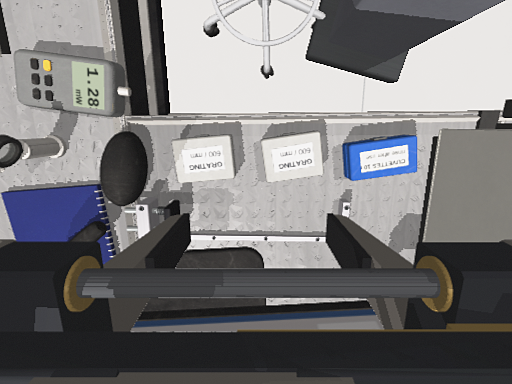

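The wrist view looks from the robot side, with image up towards the robot and left towards -y. Square cases are at (205,158) and (292,156) and the blue case at (381,157). The end stop is at (346,209), the fence line runs (190..327, 238), and the follower plate is at (173,210) with the housing at (143,222). The next step measures these.

```bash
cat > meas.py <<'E'
from h import *
def cases(p,d,cp):
    P=cloud(d,cp); Z=P[...,2]; hsv=cv2.cvtColor(p,cv2.COLOR_RGB2HSV); out=[]
    rng=(d>0)&(P[...,0]>.38)&(P[...,0]<.68)&(P[...,1]<-.05)&(P[...,1]>-.46)
    m=(rng&(Z>.018)&(Z<.042)).astype(np.uint8)
    m=cv2.morphologyEx(m,cv2.MORPH_OPEN,np.ones((3,3),np.uint8))
    for c in cv2.findContours(m,cv2.RETR_EXTERNAL,cv2.CHAIN_APPROX_NONE)[0]:
        if cv2.contourArea(c)<500: continue
        mm=np.zeros_like(m); cv2.drawContours(mm,[c],-1,1,-1); z=np.median(Z[(mm>0)&(m>0)]); col=np.median(p[mm>0],axis=0)
        zt=.035 if col[2]>col[0]+40 else .030
        # top-face pixels only
        mt=((mm>0)&(abs(Z-zt)<.006)).astype(np.uint8); mt=cv2.morphologyEx(mt,cv2.MORPH_OPEN,np.ones((3,3),np.uint8))
        v,u=np.nonzero(mt); X=ray(np.c_[u,v],cp,zt)[:,:2]
        r=cv2.minAreaRect((X*1000).astype(np.float32)); out.append((col,z,zt,r,c.reshape(-1,2).mean(0)))
    return out
E
python3 - <<'E'
from meas import *
f=np.load("w0.npz"); p,d=f["p"],f["d"]; cp=(f["K"],f["e"],f["R"])
for col,z,zt,r,c in cases(p,d,cp): print(col,z.round(4),zt,np.round(r[0],1),np.round(r[1],1),round(r[2],2),c.round())
P=cloud(d,cp)
for n,(u0,u1,v0,v1),(z0,z1) in [("fence",(180,335,225,250),(.004,.013)),("stop",(335,360,195,230),(.012,.03)),("foll",(150,195,190,230),(.035,.055)),("hous",(125,165,195,245),(.03,.05))]:
    s=(slice(v0,v1),slice(u0,u1)); Q=P[s]; m=(Q[...,2]>z0)&(Q[...,2]<z1)&(d[s]>0); X=Q[m]
    print(n,len(X),np.median(X,0).round(4)); 
    if len(X)>5: print("  ",[np.round(q,1) for q in cv2.minAreaRect((X[:,:2]*1000).astype(np.float32))])
c=p[185:260,100:370,::-1]; cv2.imwrite("pics/w0c.png",cv2.resize(c,None,fx=2.9,fy=2.9,interpolation=cv2.INTER_CUBIC))
f=np.load("top0.npz")
for col,z,zt,r,c in cases(f["p"],f["d"],campose("top")): print("top",col,z.round(4),zt,np.round(r[0],1),np.round(r[1],1),round(r[2],2),c.round())
E
```

```text
[177. 178. 175.] 0.037 0.03 [ 617.2 -413.3] [38.8 57.6] 21.96 [143. 216.]
[ 73. 126. 224.] 0.034 0.035 [ 454.9 -116.7] [49.6 89. ] 22.55 [382. 157.]
[230. 228. 223.] 0.0291 0.03 [ 516.2 -347.6] [59.4 79.4] 19.35 [204. 158.]
[45. 43. 42.] 0.0312 0.03 [ 561.  -445.1] [96.4 31.8] 0.16 [126. 170.]
[230. 228. 224.] 0.029 0.03 [ 483.7 -232.2] [59.4 79.1] 22.81 [292. 156.]
fence 790 [ 0.6209 -0.2533  0.007 ]
   [array([ 626.2, -243.8]), array([ 26. , 206.1]), np.float64(14.0)]
stop 129 [ 0.5368 -0.1366  0.0209]
   [array([ 537.6, -135.2]), array([21.9, 10.3]), np.float64(13.8)]
foll 108 [ 0.5964 -0.3781  0.0453]
   [array([ 609.4, -389.6]), array([15.4, 46.1]), np.float64(47.3)]
hous 492 [ 0.6151 -0.4102  0.0388]
   [array([ 607.7, -404.8]), array([62.9, 53.5]), np.float64(28.7)]
top [ 72.5 108.5 213. ] 0.0345 0.035 [ 454.2 -116.1] [49.8 90.4] 22.62 [192. 226.]
top [212. 211. 203.] 0.0295 0.03 [ 483.  -232.5] [60.4 79.4] 22.82 [235. 213.]
top [211. 210. 202.] 0.0297 0.03 [ 516.1 -348.8] [59.8 79.5] 19.84 [278. 200.]
```

View pics/w0c.png

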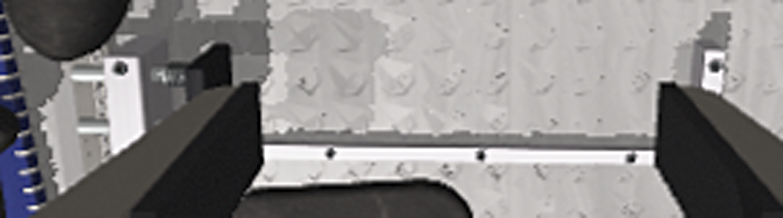

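The crop shows the fence top as a white band at crop rows 147-163, the end stop top at (712,70), the follower's black plate at (212,75) and the housing at (125,105). I fit the fence and stop edges below pixel level.

```bash
python3 - <<'E'
from meas import *
f=np.load("w0.npz"); p,d=f["p"],f["d"]; cp=(f["K"],f["e"],f["R"])
g=p.astype(float).mean(2)
def edge(a,i0,rise):  # subpixel half-level crossing
    lo,hi=a.min(),a.max(); t=(lo+hi)/2
    for i in range(len(a)-1):
        if (a[i]<t<=a[i+1]) if rise else (a[i]>=t>a[i+1]): return i0+i+(t-a[i])/(a[i+1]-a[i])
E_=[]
for u in range(200,320,2):
    r=edge(g[228:240,u],228,True)
    if r: E_.append((u,r+.0))
X=ray(E_,cp,.008)[:,:2]
for _ in range(3):
    c=X.mean(0); v=np.linalg.svd(X-c)[2][0]; v=v*np.sign(v[1]); n=np.array([v[1],-v[0]]); r=(X-c)@n; X=X[abs(r)<max(2*r.std(),5e-4)]
jy=v;jx=n; print("fence",len(X),c,r.std(),"yaw",np.rad2deg(np.arctan2(jx[1],jx[0])), c@jx)
L=[];Rr=[]
for v_ in range(203,213):
    a=edge(g[v_,331:345],331,True); b=edge(g[v_,345:356],345,False); L.append((a,v_)) if a else 0; Rr.append((b,v_)) if b else 0
yl=ray(L,cp,.022)[:,:2]@jy; yr=ray(Rr,cp,.022)[:,:2]@jy
print("stop L",np.median(yl),yl.std(),"R",np.median(yr),"near end x",)
# depth-based estimate of corner
P=cloud(d,cp)
S=P[190:232,330:362]; m=(S[...,2]>.015)&(S[...,2]<.03); s=S[m][:,:2]; print("stop depth y rng",(s@jy).min(),(s@jy).max(),"x min",(s@jx).min()-c@jx)
H=P[190:250,120:166]; m=(H[...,2]>.034)&(H[...,2]<.043); s=H[m][:,:2]; print("hous x",(s@jx).min()-c@jx,(s@jx).max()-c@jx,"y",np.percentile(s@jy,[2,50,98])-np.median(yl))
E
```

```text
fence 57 [ 0.61397061 -0.24249571] 0.0002900347579041483 yaw 13.52362662557897 0.5402406746173831
stop L -0.26198655210853306 0.0002002949123801911 R -0.2525728053859726 near end x
stop depth y rng -0.2623551863579968 -0.2520241826997197 x min -0.060121449559710716
hous x -0.07570789185053928 -0.006704100041602046 y [-0.29150547 -0.28225015 -0.27372084]
```

The fits agree: the stop measures 9.9 mm thick with its near end at x = -60, and the housing spans y -274 to -291. The jig yaw is 13.52°. Now square case 1.

```bash
cat >> h.py <<'E'
JY=np.deg2rad(13.52); jx=np.array([np.cos(JY),np.sin(JY)]); jy=np.array([-np.sin(JY),np.cos(JY)])
def W(x,y,z): return np.r_[jx*(x+.5402)+jy*(y-.2622),z]   # jig -> world
def J(p): return np.array([p[0]*jx[0]+p[1]*jx[1]-.5402, p[0]*jy[0]+p[1]*jy[1]+.2622, p[2]])
def force():
    f=env.read_wrist_force(); return np.array([f[:2]@jx,f[:2]@jy,f[2]])
def push(d,dist,lim,step=.0015):
    """advance along jig direction d until the reaction grows by lim"""
    d=np.array(d,float); f0=force(); s=J(env.read_ee_pos()); k=0; r=0
    while k<dist:
        k+=step; env.movel(W(*(s+d*k)),rate=.04); r=-(force()-f0)@d
        if r>lim: break
    print("push",d,"moved",round(k*1e3,1),"force",r.round(1),"at",J(env.read_ee_pos()).round(4),"t",env.read_t()); return r>lim
RJ=tool(JY+np.pi/2)
E
python3 - <<'E'
from h import *
c=np.array([.4835,-.2323]); yaw=np.deg2rad(22.8)
R=tool(yaw+np.pi/2)
env.reach([*c,.10],R); env.movel([*c,.008],rate=.12)
env.grasp(20); print("w",env.read_gripper_width(),env.read_grasp_force(),env.read_t())
env.movel([*c,.026],rate=.1)
env.movel(W(-.045,-.070,.026),frame=RJ,rate=.12)
env.movel(W(-.040,-.070,.009),rate=.08)
push([1,0,0],.018,4)
env.release(); print(J(env.read_ee_pos()),env.read_t())
p=J(env.read_ee_pos()); env.movel(W(p[0],p[1],.06),rate=.2)
cpw=campose("top"); pic,d=env.read_camera("top"); cv2.imwrite("pics/t1.png",cv2.resize(pic[120:264,140:400,::-1],None,fx=3,fy=3))
E
```

```text
w 0.07999690642460121 20.000888407230377 7.3417
push [1. 0. 0.] moved 12.0 force 4.8 at [-0.0299 -0.07    0.008 ] t 10.8667
[-0.02783506 -0.07002587  0.00840579] 11.25
```

```bash
python3 - <<'E'
from h import *
env.movel(W(-.030,-.140,.06),rate=.25); env.grasp(20)
env.movel(W(-.030,-.140,.012),rate=.2)
env.movel(W(-.030,-.104,.012),rate=.1); print(force(),env.read_t())
push([0,1,0],.02,5)
p=J(env.read_ee_pos()); env.movel(W(p[0],p[1]-.012,.012),rate=.2)
env.movel(W(-.05,p[1]-.012,.06),rate=.25); env.movel(W(-.09,-.04,.06),rate=.25); env.movel(W(-.09,-.04,.012),rate=.2)
env.movel(W(-.076,-.04,.012),rate=.1)
push([1,0,0],.02,4)
p=J(env.read_ee_pos()); env.movel(W(-.095,-.04,.012),rate=.2); env.movel(W(-.095,-.04,.08),rate=.3)
print(env.read_t())
cp=campose("top"); pic,d=env.read_camera("top"); np.savez("t2.npz",p=pic,d=d)
E
```

```text
[ 0.22567303 -0.42141014  0.46213663] 14.3917
push [0. 1. 0.] moved 12.0 force 6.2 at [-0.0294 -0.0932  0.013 ] t 16.3917
push [1. 0. 0.] moved 7.5 force 7.5 at [-0.0697 -0.0404  0.0128] t 19.3917
20.0583
```

```bash
python3 - <<'E'
from meas import *
c=np.array([.5162,-.3480]); yaw=np.deg2rad(19.5); R=tool(yaw+np.pi/2)
env.release(); env.reach([*c,.09],R); env.movel([*c,.008],rate=.15)
pic,d=env.read_camera("top")
env.grasp(20); print("w",env.read_gripper_width(),env.read_grasp_force(),env.read_t())
env.movel([*c,.026],rate=.12)
env.movel(W(-.045,-.150,.026),frame=RJ,rate=.15)
env.movel(W(-.035,-.150,.009),rate=.1)
push([1,0,0],.018,4)
env.release(); p=J(env.read_ee_pos()); print(p)
env.movel(W(p[0],p[1],.06),rate=.3)
env.movel(W(-.030,-.220,.06),rate=.3); env.grasp(20); print(env.read_t())
from h import *
for col,z,zt,r,cc in cases(pic,d,campose("top")): print(col,J([*np.array(r[0])/1e3,0]).round(4),np.round(r[1],1),round(r[2],2))
pic,d=env.read_camera("side"); cv2.imwrite("pics/s3.png",cv2.resize(pic[140:260,180:340,::-1],None,fx=4,fy=4))
E
```

```text
w 0.07971311948813331 20.00126749277115 23.25
push [1. 0. 0.] moved 9.0 force 8.0 at [-0.0292 -0.1505  0.0083] t 26.1417
[-0.02593117 -0.15051837  0.0084629 ]
28.5833
[ 80. 120. 227.] [-0.1257  0.0433  0.    ] [49.6 90. ] 22.35
[224. 223. 215.] [-0.0313 -0.0406  0.    ] [59.8 79.5] 13.68
```

View pics/s3.png

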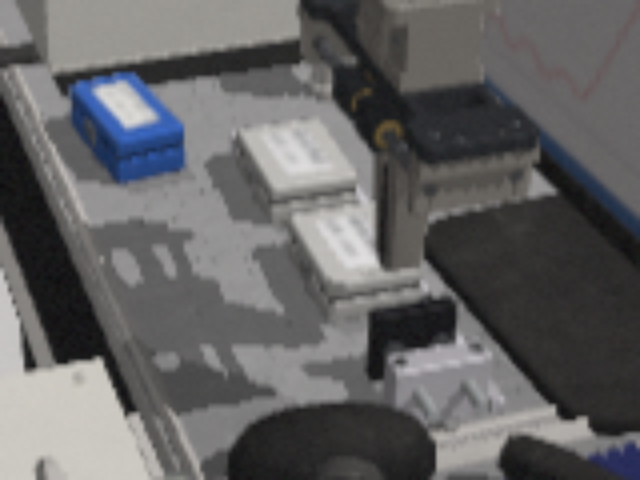

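The side view shows case 1 in the corner at (295,165). Case 2 is at (355,255), on the fence a little short of case 1, and the follower at (410,335) is free. Next I push case 2 home.

```bash
python3 - <<'E'
from meas import *
env.movel(W(-.030,-.216,.012),rate=.2)
env.movel(W(-.030,-.180,.012),rate=.12)
push([0,1,0],.02,5)
p=J(env.read_ee_pos()); env.movel(W(p[0],p[1]-.010,.012),rate=.2)
env.movel(W(-.05,p[1]-.010,.05),rate=.3); env.movel(W(-.09,-.12,.045),rate=.3); env.movel(W(-.09,-.12,.012),rate=.2)
env.movel(W(-.074,-.12,.012),rate=.12)
push([1,0,0],.02,4)
env.movel(W(-.095,-.12,.012),rate=.2); env.movel(W(-.12,-.10,.12),rate=.3); env.release()
cp=campose("wrist"); pw,dw=env.read_camera("wrist"); np.savez("w4.npz",p=pw,d=dw,K=cp[0],e=cp[1],R=cp[2])
pic,d=env.read_camera("top")
print(env.read_t())
for n,a,b,c in(("top",pic,d,campose("top")),("wrist",pw,dw,cp)):
  for col,z,zt,r,cc in cases(a,b,c): print(n,col,J([*np.array(r[0])/1e3,0]).round(4),np.round(r[0],1),np.round(r[1],1),round(r[2],2))
# joint feasibility of long-case grasp, camera on -y side
q=env.read_joint_positions(); print(q.round(2))
a=np.deg2rad(22.6)
for nm,ang,pos in(("pick",a,[.4548,-.1165,.1]),("pick2",a+np.pi,[.4548,-.1165,.1]),("place",JY,W(-.026,-.205,.05)),("place2",JY+np.pi,W(-.026,-.205,.05))):
  s=env.inverse_kinematics(pos,tool(ang)); print(nm,None if s is None else s.round(2))
E
```

```text
push [0. 1. 0.] moved 9.0 force 5.9 at [-0.0292 -0.1733  0.0137] t 30.975
push [1. 0. 0.] moved 4.5 force 5.2 at [-0.0696 -0.1203  0.0128] t 33.2667
35.55
wrist [217. 214. 208.] [-0.0514 -0.0863  0.    ] [ 556.7 -224.6] [ 23.2 144.6] 13.5
wrist [42. 40. 39.] [-0.1083 -0.2987  0.    ] [ 551.  -444.4] [80.4 31.7] 7.62
wrist [ 65. 114. 210.] [-0.1259  0.0424  0.    ] [ 454.2 -116.8] [49.8 89.9] 22.46
[ 0.37  0.43  0.05  1.92 -0.03  0.8   2.25]
pick [-0.11  0.34  0.34  2.14 -0.18  0.68  0.74]
pick2 [ 1.16  0.82 -1.32  2.07  0.94  1.06  2.9 ]
place [ 0.18  0.75  0.4   1.61 -0.36  0.86  0.96]
place2 [-0.28  1.2   1.33  1.64 -1.21  1.32 -1.63]
```

```bash
python3 - <<'E'
from h import *
f=np.load("w4.npz"); t=np.load("top0.npz")
for n,P,d in(("w",cloud(f["d"],(f["K"],f["e"],f["R"])),f["d"]),("t",cloud(t["d"],campose("top")),t["d"])):
    X=P[d>0]; c=X[(X[:,0]>.36)&(X[:,0]<.62)&(X[:,2]>.1)&(X[:,2]<.26)&(X[:,1]<.05)&(X[:,1]>-.12)]
    print(n,"chamber",len(c), np.percentile(c[:,1],[0,1,5]).round(3) if len(c) else "")
    for lo,hi in((.36,.45),(.45,.53),(.53,.62)):
        k=c[(c[:,0]>lo)&(c[:,0]<hi)]; print(lo, np.percentile(k[:,1],[0,2]).round(3) if len(k) else "")
    Q=np.c_[X[:,:2]@jx-.5402,X[:,:2]@jy+.2622,X[:,2]]
    for lo,hi in((.01,.02),(.02,.03),(.03,.04),(.04,.06)):
        s=Q[(Q[:,0]>lo)&(Q[:,0]<hi)&(Q[:,1]<-.2)&(Q[:,1]>-.26)&(Q[:,2]<.1)]; print(n,lo,len(s),np.percentile(s[:,2],[10,50,95]).round(3) if len(s) else "")
E
```

```text
w chamber 0 
0.36 
0.45 
0.53 
w 0.01 21 [-0.001 -0.     0.001]
w 0.02 392 [-0.001  0.002  0.011]
w 0.03 268 [0.01  0.011 0.012]
w 0.04 500 [0.01  0.011 0.012]
t chamber 5015 [-0.057 -0.053 -0.045]
0.36 [-0.057 -0.053]
0.45 [-0.042 -0.04 ]
0.53 [-0.056 -0.019]
t 0.01 80 [-0.003  0.     0.003]
t 0.02 90 [-0.002  0.002  0.013]
t 0.03 80 [0.009 0.012 0.015]
t 0.04 153 [0.01  0.012 0.015]
```

```bash
python3 - <<'E'
from meas import *
q=np.array(env.read_joint_positions()); q[6]=-2.3; env.goto_joints(q); print(env.read_t())
a=np.deg2rad(22.5); cy=np.array([-np.sin(a),np.cos(a)]); R=tool(a+np.pi)
c=np.array([.4544,-.1167]); g=c-.028*cy
s=env.inverse_kinematics([*g,.09],R); print(s.round(2))
assert np.abs(s-env.read_joint_positions()).max()<1
env.reach([*g,.09],R); env.movel([*g,.019],rate=.12)
env.grasp(40); print("w",env.read_gripper_width(),env.read_grasp_force(),env.read_t(),env.read_ee_pos())
env.movel([*(g-.03*cy),.056],rate=.12); print(force(),env.read_t(),J(env.read_ee_pos()))
pic,d=env.read_camera("side"); cv2.imwrite("pics/s5.png",cv2.resize(pic[130:260,180:340,::-1],None,fx=4,fy=4))
RL=tool(JY+np.pi); print(env.inverse_kinematics(W(-.028,-.218,.053),RL).round(2),env.inverse_kinematics(W(-.028,-.238,.019),RL).round(2))
E
```

```text
39.3167
[ 0.21  0.38  0.02  2.1  -0.01  0.67 -2.51]
w 0.049382457634248596 39.95754897594452 41.3083 [ 0.46529512 -0.14255687  0.0191381 ]
[ 0.70462268  0.80087071 -1.75121647] 41.8583 [-0.1170742  -0.01433305  0.05567413]
[ 0.41  0.73  0.09  1.57 -0.08  0.85 -2.38] [ 0.43  0.79  0.09  1.54 -0.09  0.82 -2.35]
```

View pics/s5.png

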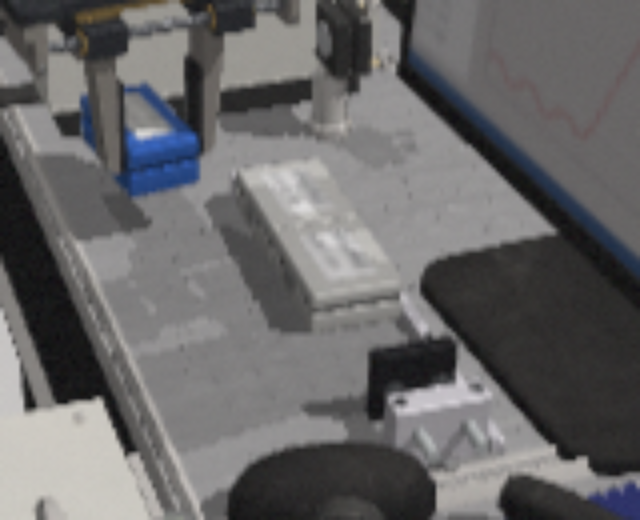

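The side view shows the two white cases end to end at (320,235), and the blue case held level at (140,140). The gap before the follower at (410,370) is free. I carry it over, press the follower back and lower it.

```bash
python3 - <<'E'
from meas import *
RL=tool(JY+np.pi)
env.movel(W(-.060,-.150,.056),frame=RL,rate=.18)
env.movel(W(-.0275,-.217,.0525),rate=.12); f0=force(); print(f0,J(env.read_ee_pos()),env.read_t())
y=-.217
while J(env.read_ee_pos())[1]>-.2365 and y>-.245:
    y-=.003; env.movel(W(-.0275,y,.0525),rate=.05)
print("pressed",y,J(env.read_ee_pos()),force()-f0,env.read_t())
if J(env.read_ee_pos())[1]<-.235:
    for z in (.042,.032,.024,.021,.019):
        env.movel(W(-.0275,y,z),rate=.06); f=force()-f0; print(z,f.round(1),J(env.read_ee_pos()).round(4))
        if f[2]>12: print("blocked");break
print(env.read_t())
pic,d=env.read_camera("side"); cv2.imwrite("pics/s6.png",cv2.resize(pic[130:260,180:340,::-1],None,fx=4,fy=4))
E
```

```text
[ 0.20607248 -0.50054875 -0.69356024] [-0.02774752 -0.21596369  0.05226921] 43.65
pressed -0.24100000000000002 [-0.02704574 -0.23840074  0.05207241] [-0.35416767  8.22168103  3.02090728] 45.65
0.042 [ 1.5  7.4 -2.7] [-0.0268 -0.2376  0.0407]
0.032 [ 0.9  8.4 -1.9] [-0.0267 -0.2376  0.0306]
0.024 [ 1.   8.  -2.5] [-0.0267 -0.2376  0.0226]
0.021 [ 0.9  7.8 -0.3] [-0.0266 -0.2379  0.0201]
0.019 [-0.1  8.5  5.2] [-0.0266 -0.2381  0.0192]
47.075
```

View pics/s6.png

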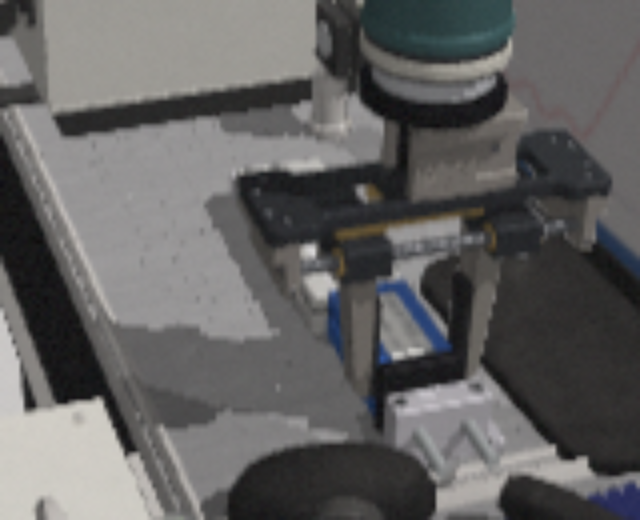

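The blue case is down between case 2 and the pressed follower (fingers at (360,330) and (475,310)). Now I close the small gap, seat it on the fence, release and check.

```bash
python3 - <<'E'
from meas import *
for k in range(1,6):
    env.movel(W(-.0275,-.241+.0015*k,.019),rate=.05); f=force(); print(f.round(1),J(env.read_ee_pos()).round(4))
    if f[1]<4.5: break
push([1,0,0],.008,5,.001)
env.release(); p=J(env.read_ee_pos()); print(p,env.read_t())
env.movel(W(p[0],p[1],.08),rate=.15)
env.movel(W(-.12,-.16,.16),rate=.3); env.pause(.1)
cp=campose("wrist"); pw,dw=env.read_camera("wrist"); np.savez("w7.npz",p=pw,d=dw,K=cp[0],e=cp[1],R=cp[2])
pic,d=env.read_camera("top"); np.savez("t7.npz",p=pic,d=d); ps,_=env.read_camera("side"); print(env.read_t())
A=cv2.resize(pic[140:220,170:330,::-1],None,fx=4.8,fy=3.6); B=cv2.resize(ps[170:250,220:330,::-1],None,fx=3.4,fy=3.4)
o=np.zeros((A.shape[0]+B.shape[0],A.shape[1],3),np.uint8); o[:A.shape[0]]=A; o[A.shape[0]:,:B.shape[1]]=B; 
w=cv2.resize(pw[:,:,::-1],(360,270)); o[A.shape[0]:A.shape[0]+270,400:760]=w; cv2.imwrite("pics/f7.png",o)
E
```

```text
[1.3 7.1 3.4] [-0.0265 -0.2375  0.0193]
[0.6 6.  2. ] [-0.0266 -0.2365  0.0192]
[1.4 5.6 2.2] [-0.0265 -0.2353  0.0193]
[ 2.4  2.7 -0.2] [-0.0266 -0.235   0.0192]
push [1. 0. 0.] moved 2.0 force 6.5 at [-0.0265 -0.2351  0.0193] t 48.625
[-0.02455231 -0.2350151   0.01922689] 49.3833
50.825
```

View pics/f7.png

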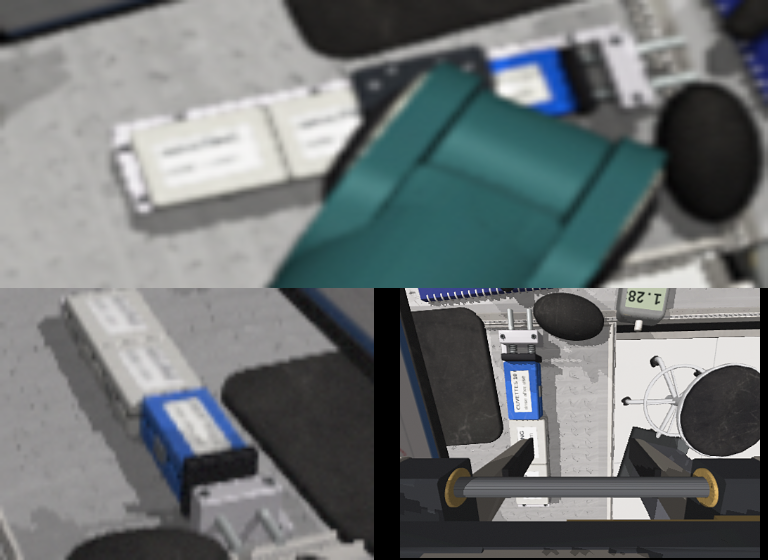

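The views show all three cases in one row, with the follower pressed at (230,460 lower left). I check numerically that the blue case really is at the fence.

```bash
python3 - <<'E'
from meas import *
f=np.load("w7.npz"); cp=(f["K"],f["e"],f["R"]); p=f["p"]
h=cv2.cvtColor(p,cv2.COLOR_RGB2HSV); P=cloud(f["d"],cp); Q=np.stack([P[...,:2]@jx-.5402,P[...,:2]@jy+.2622,P[...,2]],-1)
m=(abs(Q[...,2]-.035)<.004)&(Q[...,1]<-.15)&(Q[...,1]>-.252)&(Q[...,0]>-.08)&(Q[...,0]<.02)
v,u=np.nonzero(m); X=ray(np.c_[u,v],cp,.035)[:,:2]; x=X@jx-.5402; y=X@jy+.2622
r=cv2.minAreaRect((np.c_[x,y]*1000).astype(np.float32)); print("long",r)
for y0 in np.arange(-.245,-.16,.015):
    k=abs(y-y0)<.004; print(round(y0,3),x[k].min().round(4),x[k].max().round(4))
m=(abs(Q[...,2]-.03)<.0025)&(Q[...,1]>-.158)&(Q[...,1]<-.1)&(Q[...,0]>-.08)&(Q[...,0]<.02)
v,u=np.nonzero(m); X=ray(np.c_[u,v],cp,.030)[:,:2]; print("sq2 x",(X@jx-.5402).min(),(X@jx-.5402).max(),"y",(X@jy+.2622).min())
m=(Q[...,2]>.0055)&(Q[...,2]<.0095)&(Q[...,1]<-.1)&(Q[...,1]>-.25)&(Q[...,0]>-.01)&(Q[...,0]<.014)
v,u=np.nonzero(m);X=ray(np.c_[u,v],cp,.008)[:,:2]; print("fence x",m.sum(),np.percentile(X@jx-.5402,[2,50,98]) if m.any() else "")
print("follower top y", [np.percentile(Q[(abs(Q[...,2]-.047)<.004)&(Q[...,1]<-.24)&(Q[...,1]>-.275)&(abs(Q[...,0]+.03)<.02)][:,1],q) for q in(5,95)])
f=np.load("w0.npz")
E
```

```text
long ((-27.366010665893555, -204.6986846923828), (95.7229232788086, 50.914817810058594), 88.51091766357422)
-0.245 -0.0517 -0.0032
-0.23 -0.0519 -0.0027
-0.215 -0.0522 -0.0028
-0.2 -0.0514 -0.0031
-0.185 -0.0516 -0.0028
-0.17 -0.0519 -0.0027
sq2 x -0.06004337623623185 -0.0010194914934716914 y -0.15789339443092276
fence x 19 [0.00767554 0.0080097  0.00815697]
follower top y [np.float64(-0.2585012092895222), np.float64(-0.2499998316326403)]
```

The long case sits about 1.7 mm off the fence (near face at -51.8 mm, where -50 is wanted), held by end friction. I nudge it home.

```bash
python3 - <<'E'
from meas import *
env.grasp(20); env.movel(W(-.088,-.205,.05),rate=.3); env.movel(W(-.088,-.205,.014),rate=.15); env.movel(W(-.0685,-.205,.014),rate=.08)
f0=force(); x=-.0685
for k in range(16):
    x+=.001; env.movel(W(x,-.205,.014),rate=.04); f=force()-f0; a=J(env.read_ee_pos()); print(round(x,4),f.round(1),a.round(4))
    if -f[0]>14 or a[0]>-.0605: break
print(env.read_t())
env.movel(W(-.09,-.205,.014),rate=.15); env.movel(W(-.12,-.16,.16),rate=.35)
cp=campose("wrist"); pw,dw=env.read_camera("wrist"); P=cloud(dw,cp); print(env.read_t())
Q=np.stack([P[...,:2]@jx-.5402,P[...,:2]@jy+.2622,P[...,2]],-1)
for zt,y0,y1 in((.035,-.245,-.163),(.03,-.158,-.1)):
    m=(abs(Q[...,2]-zt)<.003)&(Q[...,1]<y1)&(Q[...,1]>y0)&(Q[...,0]>-.08)&(Q[...,0]<.02)
    v,u=np.nonzero(m); X=ray(np.c_[u,v],cp,zt)[:,:2]; x=X@jx-.5402; y=X@jy+.2622
    print(zt,[(yy.round(3),x[abs(y-yy)<.004].min().round(4),x[abs(y-yy)<.004].max().round(4)) for yy in np.linspace(y0+.005,y1-.005,4) if (abs(y-yy)<.004).any()])
cv2.imwrite("pics/f8.png",cv2.resize(pw[:260,60:330,::-1],None,fx=2.2,fy=2.2))
E
```

```text
-0.0675 [-1.3  1.   0.3] [-0.0675 -0.2048  0.0139]
-0.0665 [-1.   0.7  0.1] [-0.0665 -0.205   0.014 ]
-0.0655 [-1.7  0.2  0.8] [-0.0655 -0.2051  0.014 ]
-0.0645 [-4.7  0.7  2.3] [-0.0653 -0.205   0.0139]
-0.0635 [-6.5  0.7  4.2] [-0.0653 -0.205   0.0139]
-0.0625 [-8.8  2.1  6. ] [-0.0652 -0.205   0.0138]
-0.0615 [-11.5   2.2   7.6] [-0.0651 -0.205   0.0138]
-0.0605 [-11.5   2.6   7.1] [-0.0646 -0.205   0.0138]
-0.0595 [-12.8   2.1   8.4] [-0.0638 -0.205   0.0138]
-0.0585 [-14.3   4.4   9.1] [-0.0638 -0.205   0.0138]
56.0167
57.0167
0.035 [(np.float64(-0.24), np.float64(-0.0501), np.float64(-0.0007)), (np.float64(-0.216), np.float64(-0.0496), np.float64(-0.0007)), (np.float64(-0.192), np.float64(-0.0498), np.float64(-0.0007)), (np.float64(-0.168), np.float64(-0.0496), np.float64(-0.0008))]
0.03 [(np.float64(-0.153), np.float64(-0.0592), np.float64(-0.0009)), (np.float64(-0.137), np.float64(-0.0586), np.float64(-0.0007)), (np.float64(-0.121), np.float64(-0.059), np.float64(-0.0007)), (np.float64(-0.105), np.float64(-0.0593), np.float64(-0.0007))]
```

View pics/f8.png

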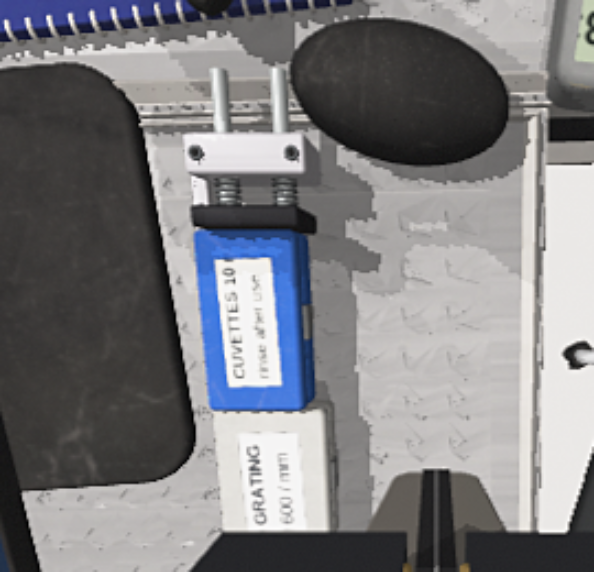

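The blue case, at (258,320), is now flush with the fence and touches case 2 and the follower. Its far face is level with the square cases' to within 0.2 mm, and the arm is clear.

```bash
python3 -c "
from station import env
print(env.finish_job(), env.read_t())"
```

```text
the job is handed in; nothing more can be done
the job is handed in; nothing more can be done
```

The job is handed in at about 57 s: the three cases lie flat in one row along the fence, packed in the order asked, with the long case seated against the follower; it first sat about 1.7 mm off the fence, so I pushed it in at about 14 N.

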